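Latch the circuit-board holder open at its loading position

TASK

Of the two circuit-board holders on the soldering bench, set the empty one ready for loading: with the fingertips push the near face of its yellow tab all the way out, away from the robot, past the red-capped stop pin, then let it go so that the sprung slide comes back and latches against the pin at mid position. Only push, do not pinch the tab or touch its black back; leave the holder that already clamps a green board, and everything else on the bench, as it is.

Things in the scene. Friction and masses are not known exactly. Their poses are not given: they have to be found in the camera images.
- holder: EMPTY board holder, the one to set. Steel base 280 x 100 x 12 mm, fixed; origin under its centre, +x = the slide's travel, away from the robot. Fixed jaw at x -135 to -120 mm, top 30 mm high; sliding carriage (top 30 mm) with an upright yellow tab; at x 62 to 78 mm a blue bridge 66 mm high, the red-capped stop pin in it (cap top 84 mm, 96 mm when lifted). Nothing between its jaws.
- slide (a joint): Travel (m) of the empty holder's slide along +x: 0 home, 0.060 end stop. A spring pulls it home (3 N at home, 7 N at the end; 1 to 3 N more drag at 50 mm/s). From about 0.01 its tooth lifts the pin; past about 0.038 the pin drops behind it, and the slide, let go from beyond there, returns and stops on the pin at 0.037 (mid, latched). Let go earlier it returns to 0.
- slide_face (a point): Centre of the near face of the empty holder's yellow tab, the face to push; moves with the slide, axes as the holder: push along +x. 65 mm above the bench; at home at x = -44 mm in the holder. Tab upright, 44 mm wide (y), 4 mm thick plus a 4 mm black backing on its far side (not to be touched), from the carriage top (30 mm) to 94 mm above the bench. Space before the face is free above 30 mm.
- loaded_holder: The other board holder, to leave alone: a green circuit board 31 x 116 mm is clamped between its jaws. Steel base 280 x 100 x 12 mm, fixed; origin under its centre, +x = the slide's travel, away from the robot. Same layout and heights as the empty one.
- loaded_slide (a joint): Travel in m of the loaded holder's slide from where it clamps its board (0); it must stay there.
- spool: Green solder spool lying flat, 58 mm across, 30 mm high, origin under its centre.
- flux_tin: Round brass-coloured flux tin with a white lid, 48 mm across, 30 mm high, origin under its centre.
- cutters: Side cutters with red handles lying flat, about 135 mm long along x, 50 mm wide, 12 mm high, origin near the middle.
- marker: Orange marker with a blue cap lying along its x between the two holders, 135 mm long, 12 mm thick, origin near its middle, on the bench.
- iron_stand: Black soldering-iron stand, base 110 x 70 mm, with a coil and a grey iron sloping up along +x to 155 mm height; origin under the base's centre.
- spare_board: Loose green circuit board 60 x 36 mm, about 10 mm high, lying between the holders' far ends, origin under its centre.

How it is judged (in metres and radians):
On the way, in this order (a step that is already met when the one before it is completed fails the run):
1. the empty holder's slide is pushed out past the stop pin (value of joint slide above 0.045 m), for 0.05 s.
2. the slide has come back and rests on the stop pin at mid position (value of joint slide between 0.033 and 0.041 m and velocity of joint slide between -0.01 and 0.01 m/s), for 0.3 s.
At the end, for the whole second after the job is handed in: The empty holder's slide rests at mid position against the stop pin (33 to 41 mm, still within 10 mm/s), untouched; the loaded holder's slide is within 3 mm of its start; the bench things lie within 20 mm of where they were (all of step 2 and value of joint loaded_slide below 0.003 m and distance of each of spool, flux_tin, cutters, marker, iron_stand, spare_board from where it was at the start of the episode below 0.02 m).
It fails at once if the tab is pinched or touched on its black back (contact force between the fingers and slide_c5 above 1 N).
It fails at once if the loaded holder's slide is pushed (value of joint loaded_slide above 0.006 m).
It fails at once if a bench thing is shifted, lifted or carried (20 mm) (distance of any of spool, flux_tin, cutters, marker, iron_stand, spare_board from where it was at the start of the episode above 0.02 m).
It also fails if it takes over 38 s, if anything falls off the work surface, if the arm or the gripper's body presses on something with over 40 N, if the wrist force passes 120 N, or if a joint passes its speed limit or range.

ROBOT

A 6-joint arm with a two-finger parallel gripper is mounted at the origin on the work surface. World frame = base frame: x ahead of the robot, y to its left, z up, the work surface at z = 0. Lengths are in m, angles in degrees, forces in N, time in s.
With the tool pointing down it reaches from about 0.275 to 0.725 m from the base axis. Payload 5.6 kg.
Tool frame: the origin (TCP) lies on the centre line of the jaws, within the pads' length; the fingertips stand 25 mm ahead of it and the grasp point (between the pads) lies 6 mm ahead of it; z points along the fingers, y is the line along which they close (so a half turn about z gives the same grasp; the last joint's range is limited). The gripper opens to 85 mm and grips with 20 to 120 N. Pads are 22 mm wide; open, the fingers measure 114 mm over their backs; the gripper's body (76 mm by 85 mm) begins 54 mm behind the grasp point. The pads swing forward as they close: fully open they stand 13 mm farther back than shut.
Start: joints at [-48.037, 14.616, 6.199, 0, -81.583, -16.306], TCP at [0.238, -0.496, 0.256] pointing down, gripper open.
Joint ranges: [-168.99, 168.99], [-69.2, 112.95], [-62.41, 85.93], [-164.36, 98.24], [-168.68, -3.75], [-174.98, 174.98]. Speed limits (degrees/s): [147.25, 147.25, 180, 180, 180, 180].

INTERFACE

Orientations are given as a 3x3 rotation matrix whose columns are the frame's x, y, z axes.
In Python, from bench import env gives the robot as it stands. The module is installed in compiled form; this text tells all that it offers.
- The arm moves only by the tool arm_command, never from a script. Its argument "deltas" is a list of rows, each a list of 5 numbers: the shift along the tool's x, y, z in mm, then the turn about the tool's z in rad, then the opening, from -1 (shut) to 1 (fully open), so that 0 is half open. In form: [[x, y, z, turn, claw], ...]. A call has 1 to 20 rows; each row is the pose to reach, as a shift and turn from the pose commanded when the call began, along the tool's axes at that moment; what a row does not reach only later rows make up. A row lasts 1/10 s, in which the tool goes at most 50 mm and 8.59 degrees, less where a joint would pass 70% of its speed; a pose out of reach is approached as far as the arm can. A call with a gripper value outside its range is refused whole. The fingers move at their own pace and stop on an object; the grip force is fixed at half the most. Time passes only in rows, so rows that repeat a pose let the fingers close. It gives the time, the measured TCP pose, the force, the opening and the grip force at its end, in the units of the state.
- env.observe(): the state, without advancing time (a new reading comes with each control period).
- env.camera(name): name is "side" or "top" or "wrist"; returns a dict with "img" (384x512x3 uint8, red, green, blue), "fx", "fy", "cx", "cy" (pixels), "cam_to_world" (4x4, takes a point from camera to world coordinates). Camera axes: x right, y down, z forward; pixel columns grow to the right and rows downward; lengths in m; the calibration is good to about 2 mm. The wrist camera is an equidistant fisheye: a pixel r from the principal point sees the ray r / f radians off the axis. A picture is of the moment at which its call begins. There is no depth.
- env.sign_off(): hands the job in; it is judged then, once.
Trained networks look in the newest picture that a camera, given by its name, has taken for a name from the list of things; names that differ only in an ending like _2 or _b are one class to them, and where a whole thing is asked for, a point or a joint stands for the part that bears it (a point fixed in the world has none). Each returns a list of dicts, best first, with "conf" (0 to 1); they miss things now and then, are a little off and sometimes report something else, mostly with a low value. They report only what shows in the picture. A call takes as long as a camera call.
- env.cut_out(target, camera): "pixels" (384x512 bool, what is visible of it).
- env.landmark_of(target, camera): "at" ([x, y, z] in m, in the coordinates of the camera as it stood for that picture, good to about 4 mm: a listed point, or the origin of a listed thing).
The state is a dict: "t": time; "joint_positions": joint angles; "dq": joint speeds; "effort": joint torques, N m; "tool_pos": TCP position; "orientation": TCP orientation; "wrist_force": force on the tool from outside, world axes, zero at the start; "moment": the same for the moment, N m; "width": finger opening in m; "grip_force": force on a finger pad.
Only numpy, scipy, OpenCV 4.12 (cv2) and the standard library are available. Lean on these libraries where they do the work, as an engineer would, in place of code of your own. Each camera call takes 0.05 s, during which the arm holds its last target. There are 200 camera calls.

## Working session

There is one attempt and no reset: what is moved stays moved. The work goes in short steps, Python scripts to look and compute and a tool call to move; the robot and the scene stay as the last step left them, time stands still between calls to the robot, and variables do not carry over. Pictures are saved under pics/ and viewed, at most 10 in all, crops included, and the job is handed in when it is done.

Besides the shell and the picture viewer there is one more tool, called by a JSON object that holds its "api" and its "payload", one argument or row to a line. arm_command: Moves the arm, as the interface text tells. Its arguments: {"type":"object","properties":{"deltas":{"type":"array","items":{"type":"array","items":{"type":"number"}}}},"required":["deltas"]}

```bash
mkdir -p pics; cat > h.py <<'E'
from bench import env
import numpy as np, cv2
def marks(cam,names):
    c=env.camera(cam); T=np.array(c["cam_to_world"])
    for n in names:
        for d in env.landmark_of(n,cam)[:3]:
            print(cam,n,round(d["conf"],2),np.round((T@np.r_[d["at"],1])[:3],4))
    return c
def save(c,f): cv2.imwrite(f,c["img"][:,:,::-1])
E
python3 - <<'E'
from h import *
N=["holder","slide_face","loaded_holder","marker","iron_stand","spare_board","spool","flux_tin","cutters"]
c1=marks("top",N); c2=marks("side",N[:3])
cv2.imwrite("pics/a.png",np.vstack([c1["img"],c2["img"]])[:,:,::-1][:, :]) if 0 else (save(c1,"pics/top.png"),save(c2,"pics/side.png"))
s=env.observe(); print(s["t"],s["tool_pos"],s["orientation"],s["width"])
E
```

```text
top holder 0.8 [ 0.5255 -0.1868 -0.0008]
top holder 0.47 [ 6.083e-01 -4.009e-01 -5.000e-04]
top slide_face 0.9 [ 0.4922 -0.1679  0.063 ]
top loaded_holder 0.83 [ 0.5405  0.1437 -0.001 ]
top marker 0.49 [0.5993 0.0042 0.0011]
top marker 0.46 [ 0.4905 -0.1677  0.0664]
top iron_stand 0.84 [6.253e-01 4.239e-01 5.000e-04]
top spare_board 0.72 [ 7.434e-01  1.300e-03 -4.000e-04]
top spool 0.77 [0.4662 0.3891 0.0007]
top flux_tin 0.79 [ 6.075e-01 -4.018e-01 -3.000e-04]
top cutters 0.64 [ 0.4305 -0.4172  0.0011]
side holder 0.68 [ 5.284e-01 -1.886e-01 -4.000e-04]
side slide_face 0.88 [ 0.4867 -0.1727  0.063 ]
side loaded_holder 0.59 [ 0.5382  0.1378 -0.0006]
0.7 [ 0.23815637 -0.49576844  0.25631421] [[-9.01408460e-01 -4.32969728e-01  4.67030359e-05]
 [-4.32969730e-01  9.01408457e-01 -7.30478896e-05]
 [-1.04709867e-05 -8.60669866e-05 -9.99999996e-01]] 0.0856957424825162
```

View pics/top.png

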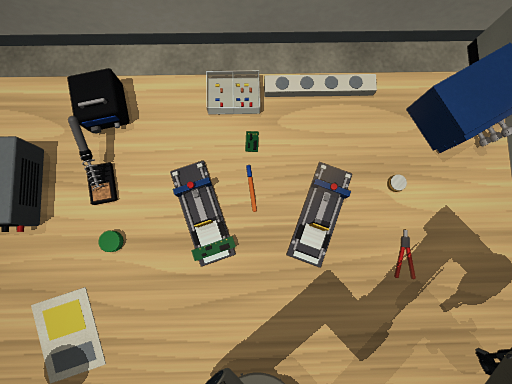

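View pics/side.png

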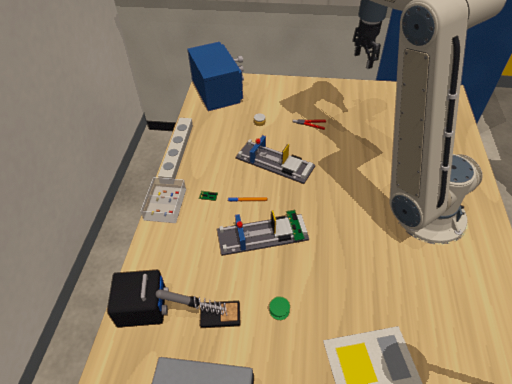

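The empty holder is on the right in the top view, with its tab near (318,227) and red cap near (334,186). The loaded one is on the left, with the green board at about (213,248). Next I need the holder's yaw.

```bash
cat >> h.py <<'E'
def toplane(c,uv,z):
    T=np.array(c["cam_to_world"]); uv=np.atleast_2d(uv).astype(float)
    r=np.c_[(uv[:,0]-c["cx"])/c["fx"],(uv[:,1]-c["cy"])/c["fy"],np.ones(len(uv))]@T[:3,:3].T
    return T[:3,3]+r*((z-T[2,3])/r[:,2])[:,None]
E
python3 - <<'E'
from h import *
c=env.camera("top"); im=c["img"].astype(int)
m=env.cut_out("holder","top")[0]["pixels"]
pts=np.argwhere(m)[:,::-1]; print(len(pts),pts.min(0),pts.max(0))
w=toplane(c,pts,0.012)[:,:2].astype(np.float32)
print("rect",cv2.minAreaRect(w*1000))
red=m&(im[...,0]>150)&(im[...,1]<80)&(im[...,2]<80)
print(red.sum()); cap=toplane(c,np.argwhere(red)[:,::-1].mean(0),0.082)[0]; print("cap",cap)
for cam in ("top","side"):
  env.camera(cam)if cam=="side" else 0
marks("top",["slide_face","holder"]); marks("side",["slide_face","holder"])
x0,y0=pts.min(0)-6;x1,y1=pts.max(0)+6
cv2.imwrite("pics/crop.png",cv2.resize(c["img"][y0:y1,x0:x1,::-1],None,fx=5,fy=5,interpolation=cv2.INTER_CUBIC))
E
```

```text
Traceback (most recent call last):
IndexError: list index out of range
```

```bash
python3 - <<'E'
from h import *
for k in range(4):
    c=env.camera("top"); r=env.cut_out("holder","top")
    print([(round(d["conf"],2),d["pixels"].sum(),np.argwhere(d["pixels"]).mean(0).round()) for d in r])
    r=[d for d in r if abs(np.argwhere(d["pixels"])[:,1].mean()-320)<20]
    if r: break
im=c["img"].astype(int)
m=r[0]["pixels"]
pts=np.argwhere(m)[:,::-1]; print(len(pts),pts.min(0),pts.max(0))
w=toplane(c,pts,0.012)[:,:2].astype(np.float32)
print("rect",cv2.minAreaRect(w*1000))
red=(im[...,0]>120)&(im[...,1]<70)&(im[...,2]<70); red[:,:322]=0; red[:,345:]=0; red[:175]=0; red[196:]=0
print(red.sum()); cap=toplane(c,np.argwhere(red)[:,::-1].mean(0),0.082)[0]; print("cap",cap)
marks("top",["slide_face","holder"]); marks("side",["slide_face","holder"])
x0,y0=285,158;x1,y1=357,272
cv2.imwrite("pics/crop.png",cv2.resize(c["img"][y0:y1,x0:x1,::-1],None,fx=5,fy=5,interpolation=cv2.INTER_CUBIC))
E
```

```text
[(0.81, np.int64(3700), array([214., 319.]))]
3700 [286 162] [351 266]
rect ((528.6110229492188, -187.88169860839844), (113.38057708740234, 281.47503662109375), 67.71624755859375)
31
cap [ 0.59502961 -0.21113689  0.082     ]
top slide_face 0.86 [ 0.4969 -0.1707  0.0672]
top holder 0.98 [ 0.5245 -0.1823  0.0007]
side slide_face 0.85 [ 0.4853 -0.172   0.0645]
side holder 0.8 [ 5.303e-01 -1.877e-01 -4.000e-04]
side holder 0.68 [ 0.4863 -0.1712  0.0639]
```

View pics/crop.png

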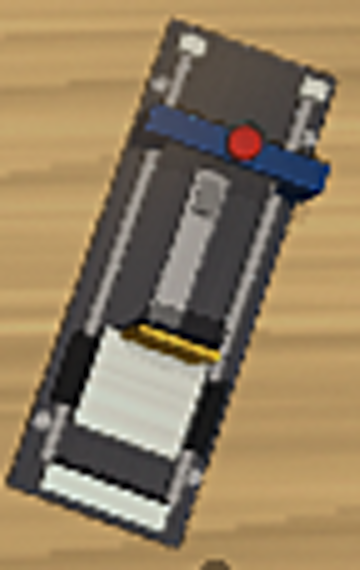

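The crop shows an upright tab with its yellow near edge at crop (170,345), a red cap at (245,142), and four clear base corners. I'll get the yaw from those corners.

```bash
python3 - <<'E'
from h import *
c=env.camera("top")
P=np.array([[170,18],[335,78],[180,548],[8,487]])/5+[285,158]-0.4
w=toplane(c,P,0.012)[:,:2]; print(w.round(4), w.mean(0))
e=[w[0]-w[3],w[1]-w[2],w[0]-w[1],w[3]-w[2]]
print([ (np.linalg.norm(v),np.degrees(np.arctan2(v[1],v[0]))) for v in e])
S=env.observe(); R=np.array(S["orientation"])
ctr=w.mean(0); 
v=e[0]+e[1]; yaw=np.arctan2(v[1],v[0]); a=np.array([np.cos(yaw),np.sin(yaw)])
print("yaw",np.degrees(yaw),"cap pred",ctr+.07*a,"face",ctr-.044*a)
for s in(-.044,-.085,-.095):
    p=np.r_[ctr+s*a,0.256]; print(s,p,"tool delta mm",R.T@(p-S["tool_pos"])*1000)
print("tool x yaw",np.degrees(np.arctan2(R[1,0],R[0,0])))
E
```

```text
[[ 0.678  -0.1889]
 [ 0.6416 -0.281 ]
 [ 0.3824 -0.1809]
 [ 0.4172 -0.0879]] [ 0.52979315 -0.18464675]
[(np.float64(0.2795914923624775), np.float64(-21.158980271064348)), (np.float64(0.2778738953826881), np.float64(-21.11479060215726)), (np.float64(0.09902639956109484), np.float64(68.44688055268401)), (np.float64(0.09924378075529625), np.float64(69.43941487736127))]
yaw -21.136953512627077 cap pred [ 0.59508363 -0.20988864] face [ 0.48875342 -0.16878041]
-0.044 [ 0.48875342 -0.16878041  0.256     ] tool delta mm [-3.67453595e+02  1.86241852e+02  2.94224247e-01]
-0.085 [ 0.45051185 -0.15399588  0.256     ] tool delta mm [-3.39383697e+02  2.16126310e+02  2.93827168e-01]
-0.095 [ 0.44118464 -0.15038989  0.256     ] tool delta mm [-3.32537380e+02  2.23415202e+02  2.93730319e-01]
tool x yaw -154.34360000832604
```

{"api": "arm_command", "payload": {
  "deltas": [
    [-34,22,0,0.08,-1],
    [-67,44,0,0.16,-1],
    [-101,66,0,0.25,-1],
    [-134,88,0,0.33,-1],
    [-168,110,0,0.41,-1],
    [-202,132,0,0.49,-1],
    [-235,154,0,0.57,-1],
    [-269,176,0,0.65,-1],
    [-302,198,0,0.74,-1],
    [-336,220,0,0.817,-1],
    [-336,220,0,0.817,-1],
    [-336,220,0,0.817,-1]
  ]
}}

```text
t: 2.45
tool_pos: [0.446, -0.1513, 0.2562]
orientation: [[-0.934, 0.358, -0.0], [0.358, 0.934, -0.0], [0.0, -0.0, -1.0]]
wrist_force: [-0.7, -1.0, 0.1]
width: 0.0001
grip_force: 0.0
```

{"api": "arm_command", "payload": {
  "deltas": [
    [0,0,30,0,-1],
    [0,0,60,0,-1],
    [0,0,90,0,-1],
    [0,0,120,0,-1],
    [0,0,150,0,-1],
    [0,0,176,0,-1],
    [-5,0,176,0,-1],
    [-15,0,176,0,-1],
    [-15,0,176,0,-1]
  ]
}}

```text
t: 3.35
tool_pos: [0.4623, -0.1585, 0.0821]
orientation: [[-0.933, 0.361, 0.004], [0.361, 0.933, -0.001], [-0.004, 0.0, -1.0]]
wrist_force: [-0.1, 0.5, 0.6]
width: -0.0002
grip_force: 0.0
```

```bash
python3 - <<'E'
from h import *
a=env.camera("side"); save(a,"pics/s2.png")
cv2.imwrite("pics/s2c.png",cv2.resize(a["img"][90:200,210:350,::-1],None,fx=5,fy=5,interpolation=cv2.INTER_CUBIC))
s=env.observe(); print(s["t"],s["tool_pos"],s["wrist_force"])
E
```

```text
3.4 [ 0.46163888 -0.15810677  0.08194367] [ 0.39037004  0.00739491 -1.31735941]
```

View pics/s2c.png

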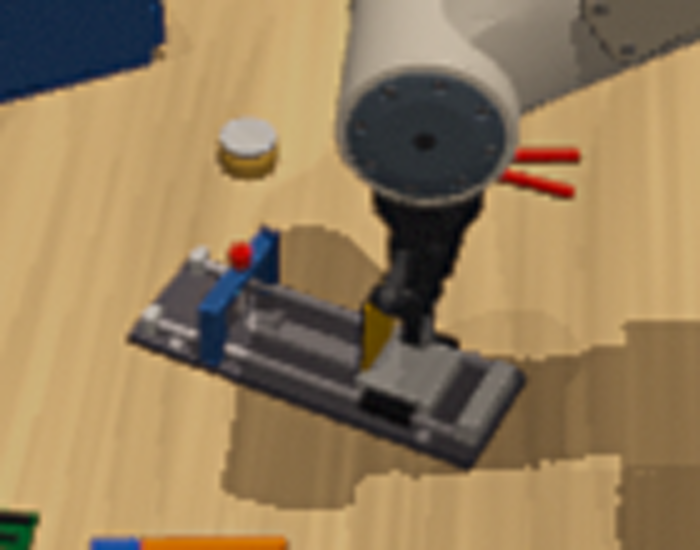

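The closed fingers stand on the near (robot) side of the yellow tab, at crop (420,320), with the tab at (375,335). They are about 18 mm short of the face, so I'll push gently.

{"api": "arm_command", "payload": {
  "deltas": [
    [-5,0,0,0,-1],
    [-10,0,0,0,-1],
    [-14,0,0,0,-1],
    [-18,0,0,0,-1],
    [-22,0,0,0,-1],
    [-26,0,0,0,-1],
    [-30,0,0,0,-1],
    [-34,0,0,0,-1],
    [-38,0,0,0,-1],
    [-38,0,0,0,-1]
  ]
}}

```text
t: 4.4
tool_pos: [0.4952, -0.1712, 0.0802]
orientation: [[-0.933, 0.361, -0.001], [0.361, 0.933, 0.0], [0.001, -0.0, -1.0]]
wrist_force: [-4.9, 2.1, 4.3]
width: -0.0001
grip_force: 2.3
```

```bash
python3 - <<'E'
from h import *
a=env.camera("side"); b=marks("top",["slide_face"])
cv2.imwrite("pics/s3c.png",cv2.resize(a["img"][120:190,225:325,::-1],None,fx=6,fy=6,interpolation=cv2.INTER_CUBIC))
s=env.observe(); print(s["t"],s["tool_pos"],s["wrist_force"],s["moment"])
E
```

```text
top slide_face 0.5 [0.4681 0.3881 0.0016]
4.55 [ 0.49500909 -0.17113687  0.0802331 ] [-4.22568091  2.23167359  3.91953553] [ 0.58672782  1.48561775 -0.05264741]
```

View pics/s3c.png

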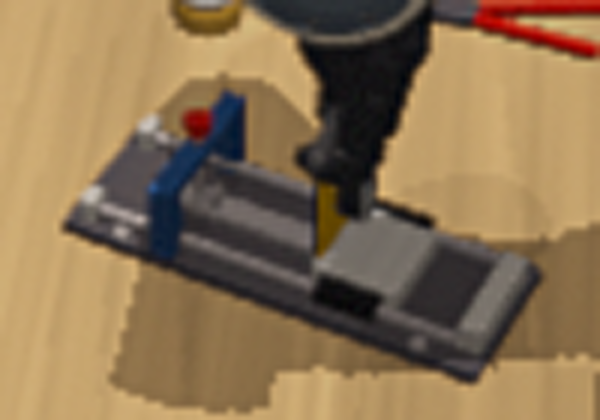

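About 5 N along the push confirms contact. There is also about 4 N upward, and a gripper knuckle looks close to the tab's top edge. I'll back off, raise 12 mm and push again.

{"api": "arm_command", "payload": {
  "deltas": [
    [6,0,0,0,-1],
    [12,0,0,0,-1],
    [18,0,0,0,-1],
    [24,0,0,0,-1],
    [30,0,0,0,-1],
    [30,0,-6,0,-1],
    [30,0,-12,0,-1],
    [30,0,-12,0,-1],
    [30,0,-12,0,-1]
  ]
}}

```text
t: 5.45
tool_pos: [0.4677, -0.1603, 0.0926]
orientation: [[-0.933, 0.361, 0.001], [0.361, 0.933, 0.0], [-0.001, 0.0, -1.0]]
wrist_force: [-0.3, -0.7, -0.1]
width: -0.0001
grip_force: 0.0
```

```bash
python3 - <<'E'
from h import *
a=env.camera("wrist"); save(a,"pics/w.png")
s=env.observe(); print(s["t"],s["tool_pos"],s["wrist_force"],s["moment"])
E
```

```text
5.5 [ 0.46743022 -0.16028858  0.09233387] [ 0.25252672 -0.98947369  0.53676335] [-0.04556716  0.04268803 -0.00097812]
```

View pics/w.png

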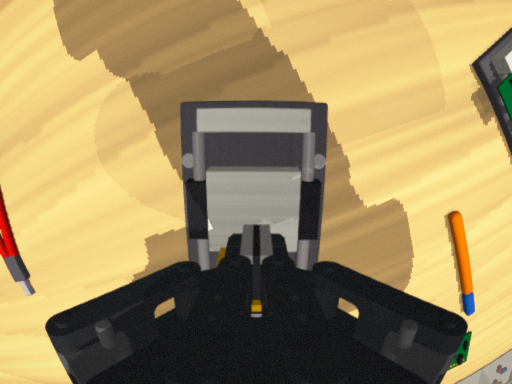

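Fingertips are centred on the carriage at column 258, with free space behind them, and the force dropped to zero. Pushing now.

{"api": "arm_command", "payload": {
  "deltas": [
    [-5,0,0,0,-1],
    [-9,0,0,0,-1],
    [-13,0,0,0,-1],
    [-17,0,0,0,-1],
    [-21,0,0,0,-1],
    [-25,0,0,0,-1],
    [-29,0,0,0,-1],
    [-33,0,0,0,-1],
    [-36,0,0,0,-1],
    [-36,0,0,0,-1]
  ]
}}

```text
t: 6.5
tool_pos: [0.5004, -0.1734, 0.0919]
orientation: [[-0.933, 0.361, -0.002], [0.361, 0.933, 0.0], [0.002, -0.001, -1.0]]
wrist_force: [-4.8, 1.1, 1.5]
width: 0.0002
grip_force: 2.5
```

{"api": "arm_command", "payload": {
  "deltas": [
    [-4,0,0,0,-1],
    [-8,0,0,0,-1],
    [-12,0,0,0,-1],
    [-16,0,0,0,-1],
    [-20,0,0,0,-1],
    [-24,0,0,0,-1],
    [-27,0,0,0,-1],
    [-30,0,0,0,-1],
    [-30,0,0,0,-1],
    [-30,0,0,0,-1]
  ]
}}

```text
t: 7.5
tool_pos: [0.528, -0.1843, 0.0919]
orientation: [[-0.933, 0.361, -0.002], [0.361, 0.933, 0.0], [0.002, -0.001, -1.0]]
wrist_force: [-5.3, 0.7, 1.8]
width: -0.0002
grip_force: 2.9
```

```bash
python3 - <<'E'
from h import *
a=env.camera("side")
cv2.imwrite("pics/s4c.png",cv2.resize(a["img"][120:190,225:325,::-1],None,fx=6,fy=6,interpolation=cv2.INTER_CUBIC))
s=env.observe(); print(s["t"],s["tool_pos"],s["wrist_force"],s["moment"])
E
```

```text
7.55 [ 0.52798296 -0.18424181  0.09194854] [-5.82697445  0.49411047  2.44535107] [ 0.35385704  2.00284141 -0.08816348]
```

View pics/s4c.png

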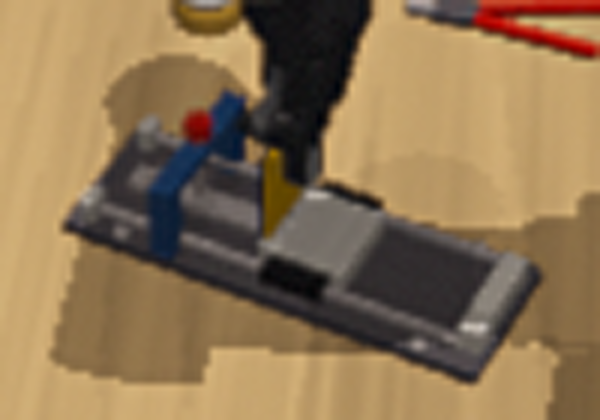

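The slide is out with the fingers on its near face, at about 53 mm by geometry. I'll add a few millimetres of margin and check for the end stop.

{"api": "arm_command", "payload": {
  "deltas": [
    [-2,0,0,0,-1],
    [-4,0,0,0,-1],
    [-5,0,0,0,-1],
    [-5,0,0,0,-1]
  ]
}}

```text
t: 7.95
tool_pos: [0.5325, -0.186, 0.0919]
orientation: [[-0.933, 0.361, -0.002], [0.361, 0.933, 0.0], [0.002, -0.001, -1.0]]
wrist_force: [-6.2, 1.2, 2.9]
width: -0.0002
grip_force: 3.1
```

{"api": "arm_command", "payload": {
  "deltas": [
    [4,0,0,0,-1],
    [8,0,0,0,-1],
    [12,0,0,0,-1],
    [16,0,0,0,-1],
    [20,0,0,0,-1],
    [25,0,0,0,-1],
    [31,0,0,0,-1],
    [38,0,0,0,-1],
    [45,0,0,0,-1],
    [50,0,0,0,-1],
    [50,0,-20,0,-1],
    [50,0,-45,0,-1],
    [50,0,-75,0,-1],
    [50,0,-105,0,-1],
    [70,0,-120,0,-1],
    [100,0,-120,0,-1],
    [130,0,-120,0,-1],
    [130,0,-120,0,-1]
  ]
}}

```text
t: 9.75
tool_pos: [0.4096, -0.1382, 0.2128]
orientation: [[-0.933, 0.36, 0.001], [0.36, 0.933, 0.001], [-0.001, 0.001, -1.0]]
wrist_force: [-0.0, -0.2, 0.8]
width: -0.0002
grip_force: 0.0
```

```bash
python3 - <<'E'
from h import *
a=env.camera("side"); marks("side",["slide_face"]); b=marks("top",["slide_face"])
A=cv2.resize(a["img"][120:190,225:325],None,fx=5,fy=5,interpolation=cv2.INTER_CUBIC)
B=cv2.resize(b["img"][158:272,285:357],(221,350),interpolation=cv2.INTER_CUBIC)
cv2.imwrite("pics/e.png",np.hstack([A,B])[:,:,::-1])
s=env.observe(); print(s["t"],s["tool_pos"],s["wrist_force"])
E
```

```text
side slide_face 0.69 [ 0.5204 -0.1821  0.0618]
top slide_face 0.84 [ 0.5277 -0.1849  0.068 ]
10.0 [ 0.41283538 -0.13910645  0.21221788] [ 0.17529312 -0.19990514  0.10534293]
```

View pics/e.png

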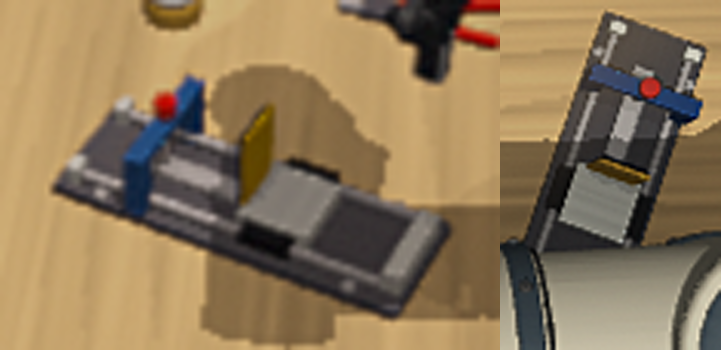

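The slide is latched at mid position: the tab face sits about 36 mm from home, the fingers are clear of it, and the red cap is down.

```bash
python3 -c "
from bench import env
print(env.sign_off())"
```

```text
the job is handed in; nothing more can be done
None
```

I pushed the empty holder's slide out past the stop pin and let it go. It came back and latched at mid position, about 36 mm from home by camera. The job is handed in, but sign-off returned no verdict; I only pushed the tab's near face, and the arm stayed clear of the loaded holder and the bench things.

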